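Clear the solder bench: sort the spares, clip the pump

ROBOT

A 7-joint arm with a two-finger parallel gripper is mounted at the origin on the work surface. World frame = base frame: x ahead of the robot, y to its left, z up, the work surface at z = 0. Lengths are in mm, angles in rad, forces in N, time in s.
With the tool pointing down it reaches from about 400 to 900 mm from the base axis. Payload 5.6 kg.
Tool frame: the origin (TCP) lies midway between the tips of the shut fingers; the grasp point (between the pads) lies 19 mm behind it; z points along the fingers, y is the line along which they close (so a half turn about z gives the same grasp; the last joint's range is limited). The gripper opens to 92 mm and grips with 3 to 60 N. Pads are 20 mm wide; open, the fingers measure 128 mm over their backs; the gripper's body (75 mm by 189 mm) begins 69 mm behind the grasp point.
Start: joints at [-1.184, 0.468, -0.012, 1.603, 0.006, 1.071, -0.056], TCP at [270.888, 590.871, 214.592] pointing down, gripper open.
Joint ranges: [-2.53, 2.53], [-0.31, 2.02], [-1.57, 1.55], [0.28, 2.44], [-1.29, 4.43], [0.15, 1.84], [-2.92, 2.92]. Speed limits (rad/s): [2.57, 2.57, 3.14, 3.14, 3.14, 3.14, 3.14].

INTERFACE

Orientations are given as a rotation vector (axis times angle).
In Python, from cell import robot, grip, kin, viewer gives the robot as it stands. Calls block until the motion is done:
- robot.movep(position, orientation): joint-space move of the TCP to a pose.
- robot.servo_line(position, feed=150, rotation=None): straight line of the TCP; rotation=None keeps the orientation; feed is the mean speed in mm/s.
- robot.goto_joints(angles): joint-space move.
- grip(opening, newtons=None): opening from 0.0 (shut) to 1.0 (fully open); newtons is the grip in N (None keeps the last); returns when the fingers have stopped.
- robot.hold(seconds).
- kin.ik(position, orientation): joint angles nearest the present ones, or None.
- robot.observe(): the state.
- viewer.read_camera(name): name is "scene" or "top"; returns the picture (420x560x3 uint8, red, green, blue); there is no depth.
- viewer.camera_info(name): a dict with "camera_matrix" (3x3 intrinsics, pixels), "R" (3x3) and "t" (3): a world point X has camera coordinates R X + t. Camera axes: x right, y down, z forward; pixel columns grow to the right and rows downward; lengths in mm; the calibration is good to about 2 mm. A picture is of the moment at which its call begins. camera_info takes no time and is no camera call.
A pose or a line that the arm cannot do raises robot.IKError and nothing moves.
- robot.job_done(): hands the job in; it is judged then, once.
Trained networks look in the newest picture that a camera, given by its name, has taken for a name from the list of things; names that differ only in an ending like _2 or _b are one class to them, and where a whole thing is asked for, a point or a joint stands for the part that bears it (a point fixed in the world has none). Each returns a list of dicts, best first, with "confidence" (0 to 1); they miss things now and then, are a little off and sometimes report something else, mostly with a low value. They report only what shows in the picture. A call takes as long as a camera call.
- viewer.silhouettes(name, camera): "mask" (420x560 bool, what is visible of it).
- viewer.pinpoint(name, camera): "at" ([x, y, z] in mm, in the coordinates of the camera as it stood for that picture, good to about 4 mm: a listed point, or the origin of a listed thing).
The state is a dict: "t": time; "joints": joint angles; "joint_velocities": joint speeds; "joint_torque": joint torques, N m; "tcp_pos": TCP position; "tcp_rot": TCP orientation; "contact_force": force on the tool from outside, world axes, zero at the start; "wrist_torque": the same for the moment, N m; "grip_width": opening from 0.0 (shut) to 1.0 (fully open); "grip_force": force on a finger pad.
Only numpy, scipy, OpenCV 4.12 (cv2) and the standard library are available. Lean on these libraries where they do the work, as an engineer would, in place of code of your own. Each camera call takes 0.05 s, during which the arm holds its last target. There are 200 camera calls.

TASK

Clear the repair bench: set the two plain round capacitors down in the round dish and the two finned heat sinks in the rectangular tray, on the floor of each and not on top of one another, and press the desoldering pump down into the forks of its clip until it is fully home and the sprung jaw has closed over it. Set things down rather than dropping or throwing them, and leave everything else on the bench where it is.

Things in the scene. Friction and masses are not known exactly. Their poses are not given: they have to be found in the camera images.
- cap1_mid (a point): capacitor: upright plain dark cylinder 25 mm in diameter, 40 mm high, with a bright disc on top; the point is its centre, 20 mm above its underside; z is its axis (up)
- sink1_mid (a point): heat sink: upright dark finned block, 28 mm (its x) by 20 mm (its y) by 35 mm high; the point is its centre, 17.5 mm above its underside. It stands turned at any angle; the fins are plates across its x, so gripping over the fin edges means closing along its y (20 mm), z is up
- cap2_mid (a point): capacitor: upright plain dark cylinder 25 mm in diameter, 40 mm high, with a bright disc on top; the point is its centre, 20 mm above its underside; z is its axis (up)
- sink2_mid (a point): heat sink: upright dark finned block, 28 mm (its x) by 20 mm (its y) by 35 mm high; the point is its centre, 17.5 mm above its underside. It stands turned at any angle; the fins are plates across its x, so gripping over the fin edges means closing along its y (20 mm), z is up
- dish: round steel dish, fixed, for the capacitors: 150 mm across the rim (136 mm across the foot), 22 mm high, wall 3 mm, floor 4 mm thick; the origin is the centre of its underside, on the table
- tray: rectangular grey tray, fixed, for the heat sinks: 140 mm (its x) by 150 mm (its y) outside, 22 mm high, walls 4 mm, floor about 4 mm thick; the origin is the centre of its underside, on the table. Dish and tray may stand either way round, left or right
- pump_mid (a point): desoldering pump, lying: aluminium barrel 18 mm in diameter along its y, black square end caps of 24 mm (12 mm long, centred 65 mm either side of the middle) on which it lies, white nozzle at +y, black plunger knob at -y, 184 mm over all, about 70 g; the point is the middle of the barrel on its axis, 12 mm above the table as it lies
- clip: tool clip, fixed, on a black base 74 (x) by 112 mm (y), 8 mm thick; origin under the base's middle. Two forks, 12 mm thick, stand 42 mm either side of it along y; the space between is free for fingers above z = 20 mm. Forks are 21 mm wide inside; the -x prong rises to z = 60 mm, then flares out to 73 mm; the +x prong is low (44 mm)
- clip_seat (a point): where the middle of the pump's barrel axis lies when home in the clip, 42 mm above the table; y is the barrel's line (nozzle may point either way). The end caps must come down outside the forks, so the barrel must be centred within 10 mm along y
- jaw (a joint): angle of the clip's steel jaw, sprung shut: 0 closed, at most 0.6 rad. Its two round noses (8 mm thick) reach in over the +x prongs, above the seated barrel, at z = 53 mm, to 5 mm from the middle. A barrel pushed straight down, centred, drives the jaw aside (about 0.1 rad, 5 to 12 N in all) and it snaps back over
- spool: bystander, reel of solder, 52 mm across, 46 mm high; origin at the centre of its underside; leave it alone
- flux: bystander, small flux jar, 40 mm across, 50 mm high; origin at the centre of its underside; leave it alone
- driver: bystander, screwdriver lying, 150 mm long; origin at the centre of its underside; leave it alone
- tweezers: bystander, steel tweezers lying, 110 mm long, 6 mm high; origin at the centre of its underside; leave it alone
- cleaner: bystander, open dark tin of the tip cleaner, 64 mm across, 30 mm high; origin at the centre of its underside; leave it alone
- alcohol: bystander, white bottle with red cap, 48 mm across, 100 mm high; origin at the centre of its underside; leave it alone

How it is judged:
By the outcome, as a careful person would: the job done as asked, in the order asked, and still so for the second after the job is handed in, with the robot touching nothing.
It also fails if it takes over 72 s, if anything falls off the work surface, if the arm or the gripper's body presses on something with over 40 N, if the wrist force passes 120 N, or if a joint passes its speed limit or range.

## Working session

There is one attempt and no reset: what is moved stays moved. The work goes in short steps, each a Python script; the robot and the scene stay as the last script left them, time stands still between calls to the robot, and variables do not carry over. Pictures are saved under pics/ and viewed, at most 10 in all, crops included, and the job is handed in when it is done.

```bash
ls; mkdir -p pics; cat > h.py <<'E'
import numpy as np, cv2
from cell import robot, grip, kin, viewer
from scipy.spatial.transform import Rotation as Ro
def cam(n):
    c=viewer.camera_info(n); return np.array(c["camera_matrix"],float),np.array(c["R"],float),np.array(c["t"],float)
def world(p,n):
    K,R,t=cam(n); return R.T@(np.array(p)-t)
def pix(X,n):
    K,R,t=cam(n); q=K@(R@np.array(X,float)+t); return q[:2]/q[2]
def atz(uv,z,n):
    K,R,t=cam(n); d=R.T@np.linalg.inv(K)@np.array([uv[0],uv[1],1.]); o=-R.T@t
    return o+d*(z-o[2])/d[2]
def rot(yaw):  # tool down, tool y (closing line) at angle yaw from world y
    return (Ro.from_euler('z',yaw)*Ro.from_rotvec([np.pi,0,0])).as_rotvec()
E
python3 - <<'E'
from h import *
s=robot.observe(); print(s["t"],s["tcp_rot"],s["grip_width"])
for c in("scene","top"):
    im=viewer.read_camera(c); cv2.imwrite(f"pics/{c}0.png",im[:,:,::-1])
    K,R,t=cam(c); print(c,K.round(0).tolist(),(-R.T@t).round(),R[2].round(2))
    for n in("cap1_mid","sink1_mid","pump_mid","clip","clip_seat","dish","tray","spool","flux","driver","tweezers","cleaner","alcohol"):
        r=viewer.pinpoint(n,c)
        print(n,[(round(d["confidence"],2),world(d["at"],c).round().tolist(),pix(world(d["at"],c),c).round().tolist()) for d in r[:4]])
print(robot.observe()["t"])
E
```

```text
pics
0.0 [-6.70035437e-01 -3.06909089e+00  2.70433458e-03] 1.000086275942029
scene [[408.0, 0.0, 275.0], [0.0, 408.0, 209.0], [0.0, 0.0, 1.0]] [1148. -604.  589.] [-0.57  0.62 -0.54]
cap1_mid [(0.52, [438.0, 183.0, 24.0], [278.0, 174.0])]
sink1_mid [(0.69, [440.0, -180.0, 20.0], [176.0, 228.0])]
pump_mid [(0.83, [556.0, -3.0, 12.0], [262.0, 219.0])]
clip [(0.68, [646.0, 34.0, -2.0], [299.0, 232.0])]
clip_seat [(0.55, [645.0, 35.0, 40.0], [300.0, 218.0])]
dish [(0.8, [514.0, 354.0, 3.0], [333.0, 170.0])]
tray [(0.93, [520.0, -319.0, -1.0], [144.0, 279.0])]
spool [(0.68, [597.0, 194.0, -0.0], [323.0, 200.0])]
flux [(0.66, [610.0, -184.0, 2.0], [222.0, 267.0])]
driver [(0.75, [765.0, 15.0, -2.0], [334.0, 258.0])]
tweezers [(0.73, [669.0, -307.0, -1.0], [193.0, 313.0]), (0.61, [441.0, -183.0, 20.0], [175.0, 228.0]), (0.27, [516.0, 350.0, 3.0], [333.0, 171.0])]
cleaner [(0.78, [725.0, 215.0, 3.0], [367.0, 214.0])]
alcohol [(0.88, [735.0, -222.0, 3.0], [249.0, 306.0])]
top [[435.0, 0.0, 284.0], [0.0, 435.0, 211.0], [0.0, 0.0, 1.0]] [515.  22. 963.] [ 0.11  0.   -0.99]
cap1_mid [(0.72, [441
[... 171 characters left out ...]
6.0, 0.0], [278.0, 196.0]), (0.45, [673.0, -310.0, -0.0], [432.0, 186.0])]
clip_seat [(0.95, [649.0, 33.0, 42.0], [279.0, 194.0])]
dish [(0.73, [512.0, 354.0, 4.0], [132.0, 259.0])]
tray [(0.62, [519.0, -327.0, -1.0], [442.0, 255.0])]
spool [(0.84, [599.0, 195.0, 2.0], [206.0, 219.0]), (0.46, [617.0, -182.0, -3.0], [375.0, 211.0])]
flux [(0.78, [618.0, -187.0, -1.0], [378.0, 210.0]), (0.63, [676.0, -310.0, 0.0], [432.0, 184.0]), (0.27, [430.0, -57.0, 19.0], [321.0, 297.0])]
driver [(0.78, [763.0, 17.0, 1.0], [286.0, 147.0])]
tweezers [(0.69, [674.0, -308.0, -0.0], [431.0, 186.0])]
cleaner [(0.71, [730.0, 211.0, 3.0], [200.0, 161.0])]
alcohol [(0.84, [741.0, -217.0, 1.0], [390.0, 156.0])]
1.4
```

```bash
python3 -c "
import cv2
for c in('top','scene'):
    cv2.imwrite(f'pics/{c}0b.png',cv2.resize(cv2.imread(f'pics/{c}0.png'),(800,600),interpolation=cv2.INTER_CUBIC))"
```

```text
(no output)
```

View pics/top0b.png

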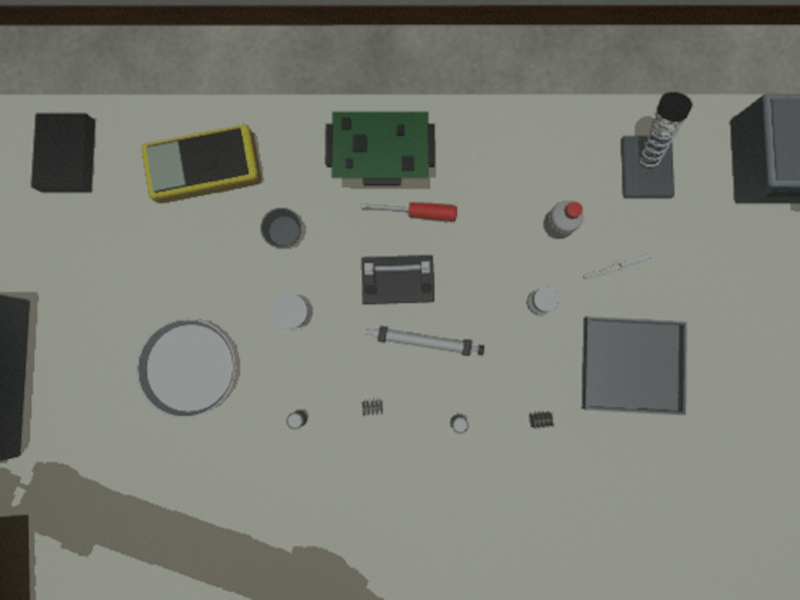

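View pics/scene0b.png

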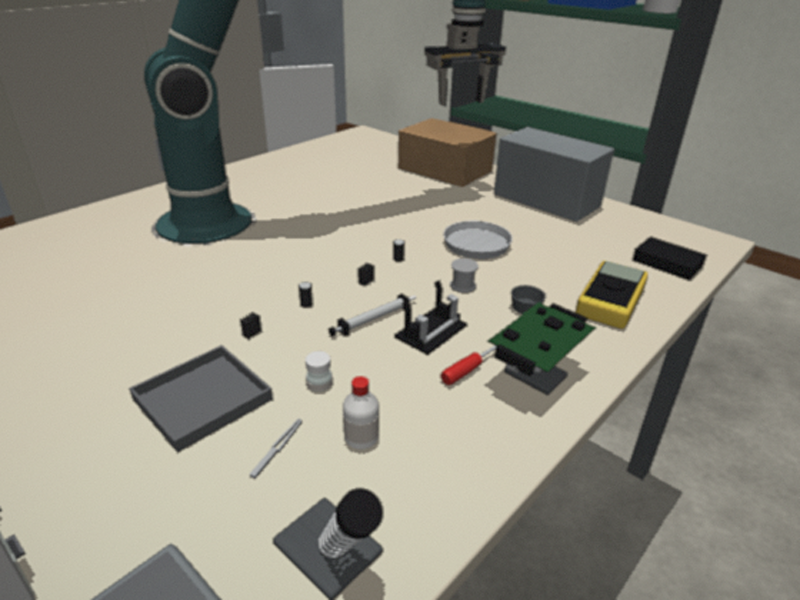

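```bash
cat >> h.py <<'E'
from scipy.optimize import minimize
def boxfit(mask,c,dims,x0,U=4):
    K,R,t=cam(c); m=cv2.resize(mask.astype(np.float32),None,fx=U,fy=U,interpolation=cv2.INTER_LINEAR)>.5
    B=np.array([[sx*dims[0]/2,sy*dims[1]/2,z] for sx in(-1,1) for sy in(-1,1) for z in(0,dims[2])])
    def cost(p):
        P=B@Ro.from_euler('z',p[2]/50).as_matrix().T+[p[0],p[1],0]
        q=(P@R.T+t)@K.T; q=q[:,:2]/q[:,2:]; q=(q+.5)*U-.5
        h=cv2.convexHull((q*16).round().astype(np.int32)); im=np.zeros(m.shape,np.uint8)
        cv2.fillConvexPoly(im,h,1,shift=4); im=im>0
        return 1-(im&m).sum()/(im|m).sum()
    best=None
    for a in np.arange(-80,100,20 if x0[2] is None else 360):
        a0=np.deg2rad(a) if x0[2] is None else x0[2]
        s=np.array([x0[0],x0[1],a0*50]); S=np.vstack([s]+[s+6*e for e in np.eye(3)])
        r=minimize(cost,s,method='Nelder-Mead',options=dict(initial_simplex=S,xatol=.05,fatol=1e-4))
        if best is None or r.fun<best.fun: best=r
    return best.x[0],best.x[1],best.x[2]/50,1-best.fun
E
python3 - <<'E'
from h import *
im=viewer.read_camera("top"); U=16
tiles=[]
for n in("cap1_mid","cap2_mid","sink1_mid","sink2_mid"):
    for d in viewer.pinpoint(n,"top")[:2]: print(n,round(d["confidence"],2),world(d["at"],"top").round(1))
    for d in viewer.silhouettes(n,"top")[:3]:
        m=d["mask"]; v,u=np.nonzero(m); print("  mask",round(d["confidence"],2),m.sum(),u.mean().round(1),v.mean().round(1),end=" ")
        uv=(u.mean(),v.mean()); w=atz(uv,20,"top")
        if n[:4]=="sink" and m.sum()<600: print(np.round(boxfit(m,"top",(28,20,35),(w[0],w[1],None)),2))
        else: print(w.round(1), boxfit(m,"top",(25,25,40),(w[0],w[1],0.)) if m.sum()<600 else "")
for n,dm,x0 in(("clip",(74,112,8),(650,34,0.)),("tray",(140,150,22),(520,-323,0.))):
    d=viewer.silhouettes(n,"top")[0]; print(n,d["mask"].sum(),np.round(boxfit(d["mask"],"top",dm,x0),3))
for c in("top","scene"):
    if c=="scene": viewer.read_camera(c)
    d=viewer.silhouettes("pump_mid",c)[0]; v,u=np.nonzero(d["mask"])
    P=np.array([atz(q,12,c) for q in zip(u,v)])[:,:2]; mu=P.mean(0); ev=np.linalg.svd(P-mu)[2][0]; ev*=np.sign(ev[1]); s=(P-mu)@ev
    print("pump",c,d["confidence"],mu.round(1),"yaw",np.arctan2(-ev[0],ev[1]),"ext",s.min(),s.max(),"mid",mu+ev*(s.min()+s.max())/2)
for (u,v,h) in((261,286,14),(379,294,14),(278,195,32),(300,239,44)):
    tiles.append(cv2.resize(im[v-h:v+h,u-h:u+h,::-1],(390,290) if 0 else (290,290),interpolation=cv2.INTER_NEAREST))
cv2.imwrite("pics/t1.png",np.vstack([np.hstack(tiles[:2]),np.hstack(tiles[2:])]))
E
```

```text
cap1_mid 0.56 [438.3 183.5  18.9]
  mask 0.48 144 207.3 293.0 [439.  185.9  20. ] (np.float64(438.9944978279735), np.float64(185.65418895512184), np.float64(0.4699725294327909), np.float64(0.7572463768115942))
cap2_mid 0.5 [430.9 -55.9  18. ]
sink1_mid 0.54 [ 438.5 -180.2   18.6]
  mask 0.44 161 378.3 293.3 [ 438.38 -178.86   -1.57    0.89]
sink2_mid 0.47 [453.   71.4  16.8]
  mask 0.72 206 276.8 187.1 [ 6.680e+02  2.348e+01 -9.600e-01  2.300e-01]
  mask 0.46 48 258.8 284.6 [ 4.5877e+02  7.2840e+01 -7.3000e-01  3.4000e-01]
clip 1752 [6.5238e+02 3.4430e+01 5.0000e-02 9.5600e-01]
tray 4630 [ 5.18895e+02 -3.23383e+02 -5.90000e-02  9.66000e-01]
pump top 0.58 [555.6 -11. ] yaw -0.16671657237891505 ext -86.23746980576597 90.8182241399605 mid [555.97186988  -8.72870614]
pump scene 0.6 [551.9 -11.6] yaw -0.12445809393853656 ext -87.57797326877501 102.8197832530878 mid [552.88793266  -3.9970239 ]
```

View pics/t1.png

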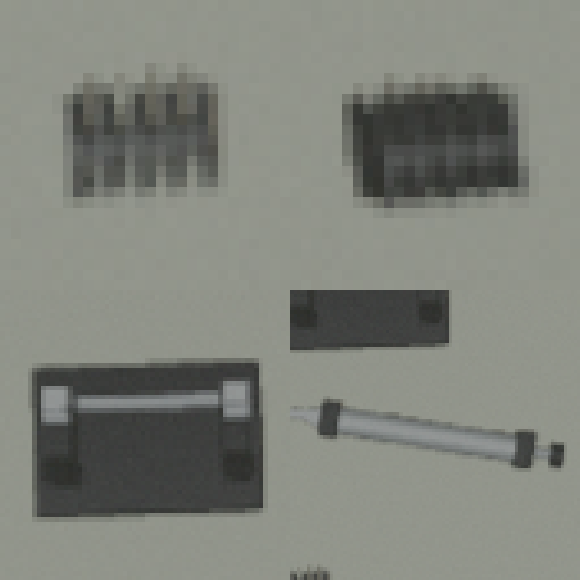

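```bash
cat >> h.py <<'E'
def pose(x,y,z,yaw):
    """nearest of the two half-turn equivalents"""
    q0=np.array(robot.observe()["joints"]); c=[]
    for k in(-1,0,1):
        r=rot(yaw+k*np.pi); q=kin.ik([x,y,z],r)
        if q is not None: c.append((np.abs(np.array(q)-q0).max()+0.15*abs(q[6]),r))
    return min(c,key=lambda a:a[0])[1]
def pick(x,y,z,yaw,opening,newt,hover=70,up=75):
    r=pose(x,y,hover,yaw); robot.movep([x,y,hover],r); 
    robot.servo_line([x,y,z],feed=150); grip(opening,newt)
    robot.servo_line([x,y,up],feed=200)
    s=robot.observe(); print("pick t",round(s["t"],2),"w",round(s["grip_width"]*92,1),"f",round(s["grip_force"],1),"F",np.round(s["contact_force"],1))
def place(x,y,z,yaw,w,up=75):
    r=pose(x,y,up,yaw); robot.movep([x,y,up],r)
    robot.servo_line([x,y,z+12],feed=200); robot.servo_line([x,y,z],feed=40)
    print("F down",np.round(robot.observe()["contact_force"],1)); grip(w/92); robot.servo_line([x,y,up],feed=200)
    print("place t",round(robot.observe()["t"],2))
E
python3 - <<'E'
from h import *
print("t",robot.observe()["t"])
print("cap discs",atz((207,293.3),40,"top").round(1),atz((321.8,296.6),40,"top").round(1))
im=viewer.read_camera("top").astype(int).mean(2)
for n,(u,v) in dict(s2=(261,285),s1=(378,294)).items():
    m=np.zeros(im.shape,np.uint8); w=im[v-13:v+14,u-13:u+14]; m[v-13:v+14,u-13:u+14]=w<np.median(w)-12
    m=cv2.morphologyEx(m,cv2.MORPH_CLOSE,np.ones((3,3),np.uint8)); g=atz((u,v),18,"top")
    print(n,m.sum(),np.round(boxfit(m>0,"top",(28,20,35),(g[0],g[1],None)),2))
a,b=[atz(q,16,"top") for q in((267.6,233.3),(326.5,242.5))]; d=a-b
print("pump",((a+b)/2).round(1),np.linalg.norm(d),np.arctan2(-d[0],d[1]))
viewer.read_camera("scene"); d=viewer.silhouettes("clip","scene")[0]
for dm in(8,): print("clip scene",np.round(boxfit(d["mask"],"scene",(74,112,dm),(650,34,.05)),3))
r=viewer.pinpoint("cap2_mid","scene"); print([world(d["at"],"scene").round() for d in r])
r=viewer.pinpoint("sink2_mid","scene"); print([world(d["at"],"scene").round() for d in r])
grip(50/92,20)
pick(439,184,6,0,0.0,20)
E
```

```text
t 2.1
cap discs [439.9 183.   40. ] [432.9 -56.8  40. ]
s2 179 [456.66  73.35  -1.46   0.85]
s1 206 [ 437.46 -179.57    1.68    0.89]
pump [556.4  -6.3  16. ] 129.46826968884577 -0.15603996571065684
clip scene [6.49683e+02 3.83900e+01 5.80000e-02 7.52000e-01]
[array([429., -55.,  17.])]
[array([454.,  72.,  17.]), array([437., 183.,  26.])]
pick t 6.37 w 24.4 f 20.0 F [-0.5 -0.8 -0.9]
```

```bash
python3 - <<'E'
from h import *
place(539,354,10.3,0,40)
grip(50/92)
pick(432,-56.5,6,0,0.0,20)
place(487,354,10.3,0,40)
im=viewer.read_camera("top"); 
cv2.imwrite("pics/d1.png",cv2.resize(im[190:330,60:250,::-1],(760,560),interpolation=cv2.INTER_CUBIC))
E
```

```text
F down [ 0.6 -1.1  1.7]
place t 8.94
pick t 12.43 w 24.6 f 20.0 F [ 0.6 -0.4 -0.3]
F down [1.  0.2 0.6]
place t 15.73
```

View pics/d1.png

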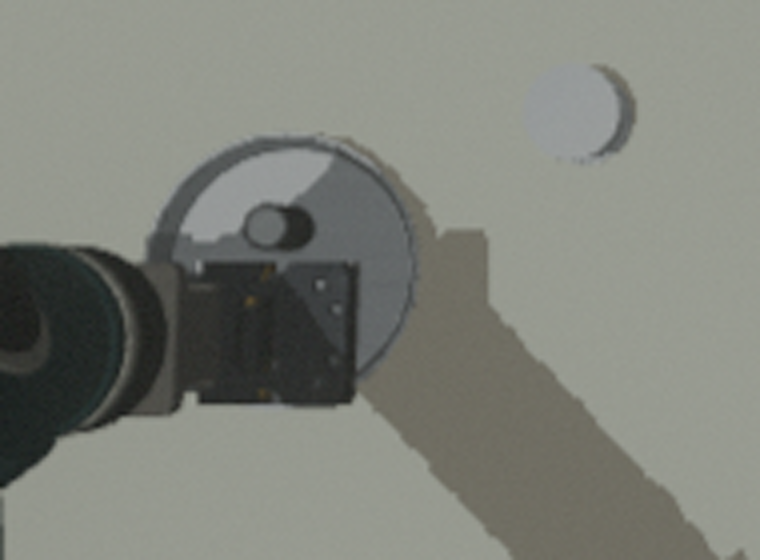

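The dish shows the first cap upright at (268,228) in the crop; the gripper hides the second. I'll check that one after the sinks.

```bash
python3 - <<'E'
from h import *
ty=np.pi/2-0.06
grip(48/92)
pick(456,72.5,5,1.66,0.0,20)
place(519,-292,9.3,ty,34)
grip(48/92)
pick(438,-179.3,5,1.62,0.0,20)
place(519,-355,9.3,ty,34)
robot.movep([556,-150,150],pose(556,-150,150,-.16))
im=viewer.read_camera("top"); cv2.imwrite("pics/d2.png",cv2.resize(im[:,:,::-1],(800,600),interpolation=cv2.INTER_CUBIC))
im=viewer.read_camera("scene"); cv2.imwrite("pics/d3.png",cv2.resize(im[130:340,80:400,::-1],(800,525),interpolation=cv2.INTER_CUBIC))
print(robot.observe()["t"])
E
```

```text
pick t 18.82 w 19.7 f 20.0 F [-0.2  0.2  0.2]
F down [ 1.1 -0.2 -0. ]
place t 21.95
pick t 24.59 w 20.2 f 20.0 F [-0.3  0.9 -0.7]
F down [0.5 0.2 0.4]
place t 27.13
28.125
```

View pics/d2.png

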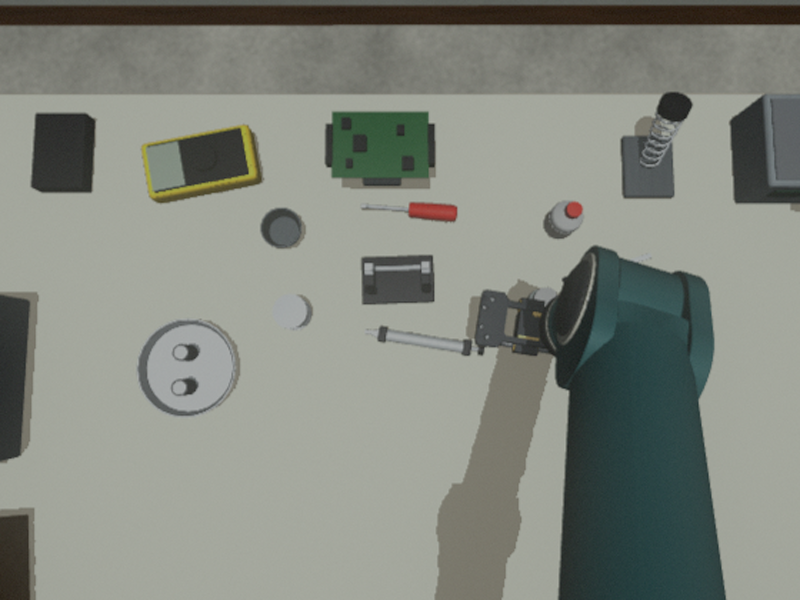

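View pics/d3.png

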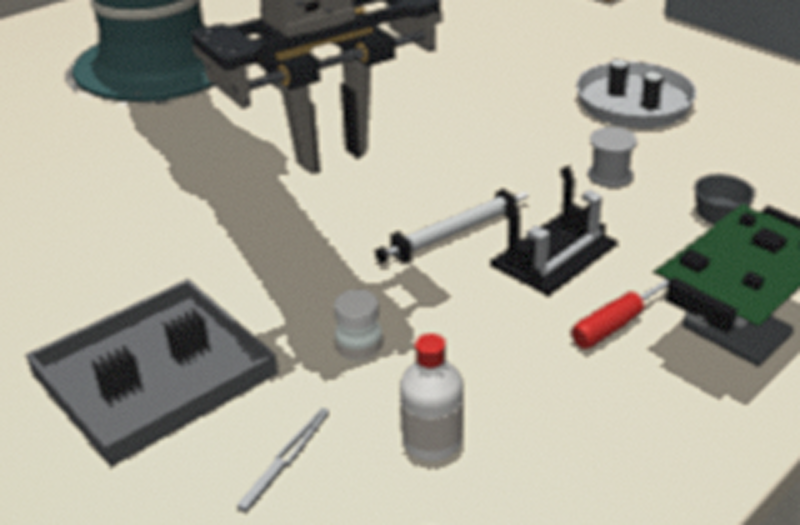

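Both caps stand in the dish at (183,352) and (181,387) in the top view. Both sinks stand on the tray floor in the scene crop, and the bystanders haven't moved. Next is the pump, with the fingers closing across the barrel.

```bash
cat >> h.py <<'E'
def dark(im,u0,u1,v0,v1,thr):
    m=np.zeros(im.shape[:2],np.uint8); m[v0:v1,u0:u1]=im[v0:v1,u0:u1].astype(int).mean(2)<thr; return m
E
python3 - <<'E'
from h import *
im=viewer.read_camera("top")
m=dark(im,246,311,172,217,105); m=cv2.morphologyEx(m,cv2.MORPH_CLOSE,np.ones((9,9),np.uint8))
print("clip",m.sum(),np.round(boxfit(m>0,"top",(74,112,8),(650,34,.05)),3))
grip(46/92,40)
pick(556.4,-6.3,3.5,-.16+np.pi/2,0.0,40,hover=60,up=90)
x,y,yw=651.5,34.5,.05+np.pi/2
robot.movep([x,y,110],pose(x,y,110,yw))
s=robot.observe(); print(s["t"],s["tcp_pos"],s["contact_force"])
im=viewer.read_camera("top"); cv2.imwrite("pics/e1.png",cv2.resize(im[150:240,220:340,::-1],(800,600),interpolation=cv2.INTER_CUBIC)); np.save("e1.npy",im)
im=viewer.read_camera("scene"); cv2.imwrite("pics/e2.png",cv2.resize(im[130:280,200:400,::-1],(800,600),interpolation=cv2.INTER_CUBIC))
E
```

```text
clip 1636 [6.51377e+02 3.46600e+01 3.60000e-02 9.55000e-01]
pick t 31.25 w 17.1 f 40.0 F [ 0.1  0.4 -1.4]
31.75 [650.29755693  34.46351317 107.31641629] [ 0.33987808 -0.55557852 -2.16415316]
```

View pics/e1.png

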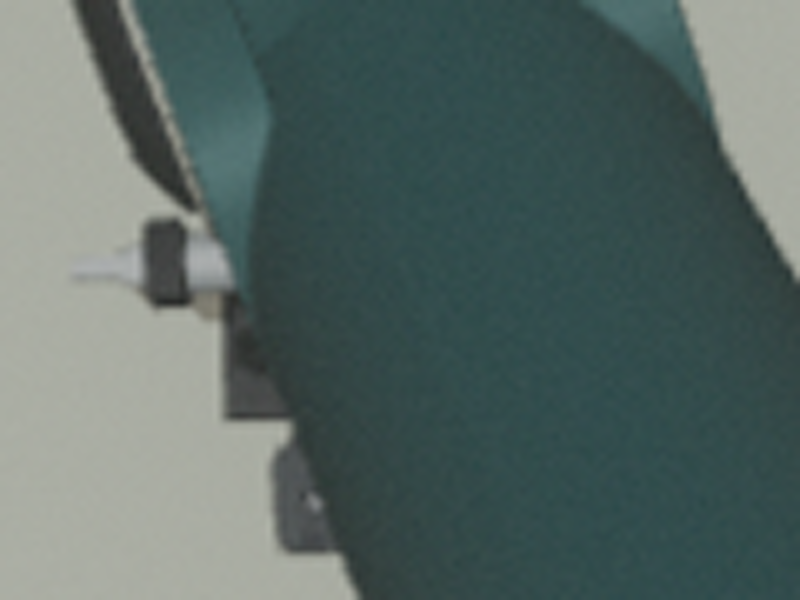

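View pics/e2.png

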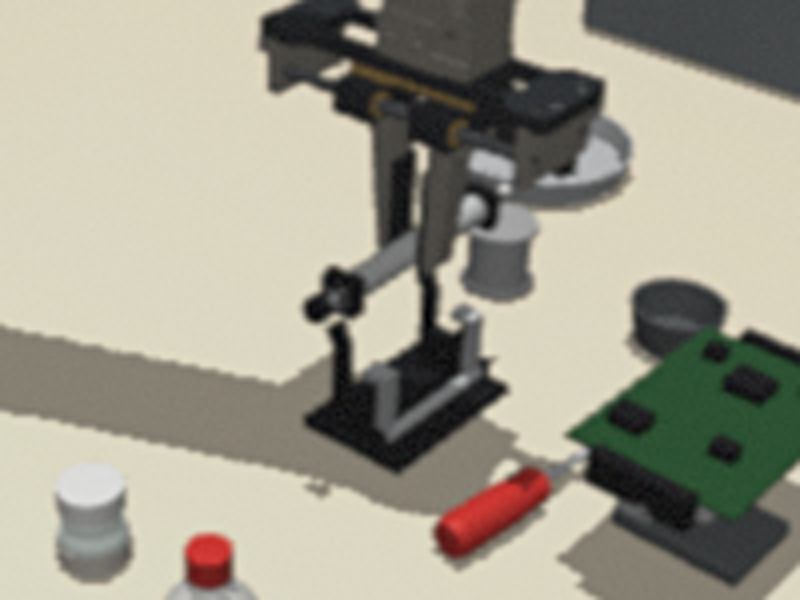

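The pump is held level. Its nozzle cap is at (167,262) in the top crop, and the end caps are at (343,293) and (485,207) in the scene crop, outside both forks. Next I'll check the camera bias against the known TCP.

```bash
python3 - <<'E'
from h import *
s=robot.observe(); p=np.array(s["tcp_pos"]); print(s["t"],p.round(1),Ro.from_rotvec(s["tcp_rot"]).as_matrix().round(3)[:,1])
print("cap top",atz((244.55,188.8),p[2]+8.5+6,"top").round(1),"expected",(p+65*np.array([-np.sin(.05),np.cos(.05),0])).round(1))
a,b=[ (200+u/4-.375,130+v/4-.375) for u,v in((485,207),(343,293))]
A,B=[atz(q,p[2]+8.5,"scene") for q in(a,b)]; print("scene caps",A.round(1),B.round(1),((A+B)/2).round(1))
for q in("clip_seat","clip"):
  for d in viewer.pinpoint(q,"scene")[:1]: print(q,d["confidence"],world(d["at"],"scene").round(1))
print([world(d["at"],"scene").round(1) for d in viewer.pinpoint("pump_mid","scene")[:1]])
# scene: base corners in crop e2
for u,v in((306,422),(398,470),(508,387)): print(atz((200+u/4-.375,130+v/4-.375),8 if 1 else 0,"scene").round(1))
E
```

```text
31.85 [649.4  33.7 107.8] [-0.999 -0.049  0.004]
cap top [647.7  98.9 122.3] expected [646.2  98.6 107.8]
scene caps [650.7 100.  116.3] [654.2 -31.4 116.3] [652.4  34.3 116.3]
clip_seat 0.89 [647.5  32.6  35.9]
clip 0.69 [ 5.181e+02 -3.197e+02 -1.000e-01]
[array([653.6,  34.5, 112.2])]
[621.8 -23.9   8. ]
[691.1 -21.1   8. ]
[686.9  89.    8. ]
```

```bash
python3 - <<'E'
from h import *
yw=.047+np.pi/2; tgt=np.array([650.5,34.0]); r=pose(650.5,34,70,yw)
grip(0.0,60)
cmd=np.array([651.6,34.4,66.]); robot.servo_line(cmd,feed=100,rotation=r); robot.hold(.3)
p=np.array(robot.observe()["tcp_pos"]); print(p.round(2)); cmd[:2]+=tgt-p[:2]; off=cmd[2]-p[2]
for z in(62,58,55,53,51,49,47,45):
    cmd[2]=z+off; robot.servo_line(cmd,feed=40); s=robot.observe(); F=np.array(s["contact_force"])
    print(z,np.round(s["tcp_pos"],1),F.round(1),np.round(s["wrist_torque"],2))
    if np.abs(F).max()>30: break
print(s["t"])
E
```

```text
[651.95  34.4   66.59]
62 [649.8  33.9  61.1] [ 0.4  0.3 -0.9] [ 0.1   0.08 -0.07]
58 [650.   34.   57.1] [ 0.6 -0.2 -1.1] [ 0.04  0.14 -0.03]
55 [650.4  34.1  56.6] [-5.  -1.6 11.9] [-0.11  1.34 -0.06]
53 [650.4  34.1  56.3] [-9.8 -1.4 22.1] [-0.33  2.29 -0.  ]
51 [650.5  34.2  56.1] [-13.3  -2.8  34.2] [-0.44  3.29 -0.07]
34.3833
```

```bash
python3 - <<'E'
from h import *
s=robot.observe(); print(np.round(s["tcp_pos"],1),np.round(s["contact_force"],1))
cmd=np.array([650.6,34.0,60.]); robot.servo_line(cmd,feed=80); robot.hold(.15)
for i in range(9):
    s=robot.observe(); F=np.array(s["contact_force"]); print(np.round(s["tcp_pos"],1),F.round(1))
    if F[0]>4: break
    cmd[0]-=1; robot.servo_line(cmd,feed=40); robot.hold(.05)
print(s["t"])
E
```

```text
[650.5  34.2  56.1] [-13.3  -2.8  34.2]
[650.   33.8  58.8] [-0.5 -0.2 -1.3]
[649.4  34.   59.6] [ 0.1  1.1 -1.7]
[648.6  34.   60. ] [ 0.5 -1.1 -0.4]
[647.6  34.   60. ] [ 0.6  0.  -0.6]
[646.6  34.   60. ] [ 0.2  0.  -1.1]
[645.6  34.   60. ] [-0.2 -0.7 -0.1]
[644.6  34.   60. ] [-0.2  0.2 -0.1]
[643.6  34.   60. ] [ 0.   0.3 -1.1]
[642.6  34.   60. ] [ 0.6 -0.6 -1.4]
37.2
```

```bash
python3 - <<'E'
from h import *
cmd=np.array([647.,34.0,60.]); robot.servo_line(cmd,feed=60); robot.hold(.1)
while cmd[2]>45:
    cmd[2]-=1.5; robot.servo_line(cmd,feed=40); s=robot.observe(); F=np.array(s["contact_force"])
    print(cmd.round(1),np.round(s["tcp_pos"],1),F.round(1))
    if abs(F[0])>4 and F[2]>3: cmd[0]+=np.sign(F[0])*.7
    if F[2]>25: break
print(s["t"])
E
```

```text
[647.   34.   58.5] [646.7  34.   58.3] [ 0.3  0.  -0.7]
[647.  34.  57.] [646.8  34.   56.8] [ 0.5 -0.7 -1.4]
[647.   34.   55.5] [646.9  34.   55.4] [ 0.7 -0.  -1.1]
[647.  34.  54.] [646.5  34.   54.2] [-2.8 -0.4  4.1]
[647.   34.   52.5] [645.5  34.   52.8] [-7.3 -0.8  7.9]
[646.3  34.   51. ] [645.2  34.1  51.3] [-5.1  0.6  5.8]
[645.6  34.   49.5] [645.   34.1  49.6] [-3.6  0.8  4.5]
[645.6  34.   48. ] [645.   34.   47.6] [-4.7  0.4  1.5]
[645.6  34.   46.5] [645.   33.9  45.9] [-4.4  0.1 -0.8]
[645.6  34.   45. ] [645.   33.9  44.4] [-4.3 -0.3 -1.2]
40.35
```

```bash
python3 - <<'E'
from h import *
cmd=np.array([645.6,34.0,45.])
while cmd[2]>29:
    cmd[2]-=1.5; robot.servo_line(cmd,feed=40); s=robot.observe(); F=np.array(s["contact_force"])
    print(cmd.round(1),np.round(s["tcp_pos"],1),F.round(1),round(s["grip_width"]*92,1))
    if abs(F[0])>4: cmd[0]+=np.sign(F[0])*.5
    if F[2]>20: break
print(s["t"])
im=viewer.read_camera("scene"); cv2.imwrite("pics/f1.png",cv2.resize(im[170:260,250:370,::-1],(800,600),interpolation=cv2.INTER_CUBIC))
E
```

```text
[645.6  34.   43.5] [645.1  33.8  42.9] [-4.7 -0.2 -2.8] 16.0
[645.1  34.   42. ] [645.1  33.9  41.7] [-3.1 -0.7 -3.5] 16.9
[645.1  34.   40.5] [645.2  33.9  40.3] [-2.7  0.2 -4.1] 16.7
[645.1  34.   39. ] [645.2  34.   38.9] [-2.6 -1.1 -4.1] 16.5
[645.1  34.   37.5] [645.2  34.   37.3] [-3.7  0.5 -5. ] 16.1
[645.1  34.   36. ] [645.9  34.2  36.4] [-1.  -0.5 -3.1] 16.1
[645.1  34.   34.5] [646.   34.1  35. ] [-0.2  0.4 -0.9] 16.6
[645.1  34.   33. ] [646.1  34.1  34. ] [-0.1 -1.3  3.7] 16.7
[645.1  34.   31.5] [646.2  34.2  33.8] [-3.  -0.4 12.5] 16.7
[645.1  34.   30. ] [646.3  34.2  33.7] [-6.7 -0.4 21.7] 16.5
42.85
```

View pics/f1.png

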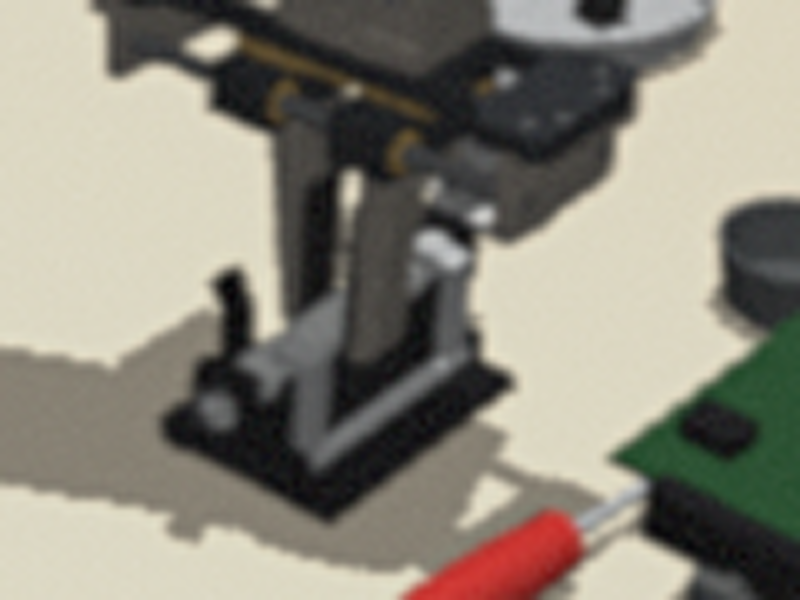

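```bash
python3 - <<'E'
from h import *
s=robot.observe();p=np.array(s["tcp_pos"]);print(p.round(1),np.round(s["contact_force"],1),np.round(s["wrist_torque"],2))
d=np.array([-.047,.999,0])
for k in(-92,-65,-42,0,42,65): 
    q=pix(np.array([p[0]+3,p[1]+.6,42])+k*d,"scene"); print(k,((q+.375-[250,170])*6.667).round())
E
```

```text
[646.3  34.2  33.7] [-6.7 -1.3 21.5] [-0.21  1.73  0.02]
-92 [180. 437.]
-65 [231. 402.]
-42 [273. 373.]
0 [346. 322.]
42 [414. 274.]
65 [451. 249.]
```

```bash
python3 - <<'E'
from h import *
robot.servo_line([646.2,34.2,33.6],feed=40); grip(30/92); 
robot.servo_line([646.2,34.2,100],feed=80); print(np.round(robot.observe()["contact_force"],1))
robot.movep([480,34,230],pose(480,34,230,.047+np.pi/2)); robot.hold(.3)
im=viewer.read_camera("scene"); a=cv2.resize(im[170:260,250:370,::-1],(600,450),interpolation=cv2.INTER_CUBIC)
for n in("pump_mid",):
    print([(d["confidence"],world(d["at"],"scene").round(1)) for d in viewer.pinpoint(n,"scene")[:1]])
im=viewer.read_camera("top"); print([(d["confidence"],world(d["at"],"top").round(1)) for d in viewer.pinpoint("pump_mid","top")[:1]])
b=cv2.resize(im[160:220,230:330,::-1],(600,360),interpolation=cv2.INTER_CUBIC)
cv2.imwrite("pics/g1.png",cv2.resize(np.vstack([a,b]),(444,600))); print(robot.observe()["t"])
E
```

```text
[-0.2  0.4 -1.1]
[(0.89, array([647.4,  36.5,  39.5]))]
[(0.68, array([644.6,  34.6,  39.6]))]
45.8833
```

View pics/g1.png

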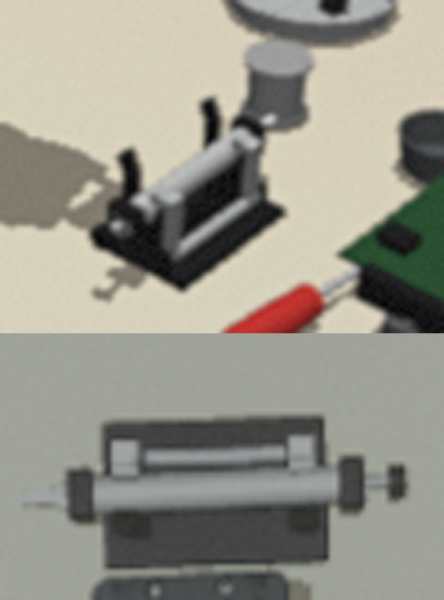

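The pump lies level in the clip with the end caps outside the forks. In the top half the noses are at (125,455) and (300,450). I'll compare the jaw with the first picture and press lightly on the barrel top, which should be at 51 mm.

```bash
python3 - <<'E'
from h import *
a=cv2.imread("pics/top0.png").astype(float).mean(2); b=viewer.read_camera("top").astype(float).mean(2)
for u in(256,257,275,299,300): print(u,a[176:192,u].round().astype(int).tolist(),b[176:192,u].round().astype(int).tolist())
grip(0.0,20)
x,y=646.2,34.2; r=pose(x,y,90,.047+np.pi/2); robot.movep([x,y,90],r); robot.servo_line([x,y,57],feed=100); robot.hold(.3)
z=57
while z>45:
    z-=1; robot.servo_line([x,y,z],feed=40); s=robot.observe(); F=np.array(s["contact_force"])
    if F[2]>3: print(z,np.round(s["tcp_pos"],1),F.round(1))
    if F[2]>18: break
robot.servo_line([x,y,100],feed=150); robot.movep([480,34,230],r); print(robot.observe()["t"])
b=viewer.read_camera("top").astype(float).mean(2)
for u in(256,300): print(u,b[176:192,u].round().astype(int).tolist())
print([(d["confidence"],world(d["at"],"top").round(1)) for d in viewer.pinpoint("pump_mid","top")[:1]])
E
```

```text
256 [145, 144, 144, 114, 74, 59, 60, 58, 127, 148, 147, 147, 147, 132, 139, 131] [158, 157, 157, 127, 79, 67, 64, 67, 140, 162, 160, 160, 162, 146, 153, 144]
257 [145, 145, 144, 115, 72, 60, 59, 60, 126, 148, 147, 147, 146, 135, 140, 133] [158, 158, 156, 127, 78, 66, 65, 63, 139, 161, 160, 162, 160, 148, 154, 145]
275 [144, 144, 145, 106, 54, 57, 59, 61, 58, 63, 107, 140, 128, 87, 57, 59] [158, 157, 158, 117, 66, 66, 65, 67, 63, 68, 119, 151, 142, 95, 66, 107]
299 [144, 144, 109, 63, 58, 58, 73, 130, 149, 146, 149, 134, 131, 140, 124, 79] [156, 158, 120, 72, 69, 66, 83, 141, 162, 161, 162, 147, 146, 152, 137, 135]
300 [145, 144, 107, 60, 60, 62, 74, 107, 114, 113, 113, 114, 118, 121, 109, 74] [159, 158, 117, 67, 66, 68, 83, 119, 128, 126, 125, 127, 130, 138, 127, 135]
50 [647.4  34.3  51.2] [-0.3 -1.3  7.1]
49 [648.1  34.3  51.1] [-0.  -0.9 10. ]
48 [648.5  34.3  51. ] [-1.6 -0.8 15. ]
47 [648.7  34.4  50.9] [-3.3 -1.2 19.6]
52.0167
256 [158, 159, 158, 128, 79, 66, 66, 65, 139, 162, 160, 160, 161, 148, 154, 145]
300 [158, 157, 117, 66, 65, 66, 83, 119, 127, 128, 124, 127, 129, 140, 128, 138]
[(0.57, array([651.9,  36.2,  42.3]))]
```

```bash
python3 -c "
from h import *
print(robot.job_done())"
```

```text
the job is handed in; nothing more can be done
None
```

I handed the job in at about 52 s: both capacitors stand in the dish, both heat sinks stand in the tray, and the pump is home in its clip (barrel top measured at 51 mm) with the jaw closed over it.

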